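# Lock the pantry shelf's post nuts and restock it

### The job

Two of the brass lock nuts on top of this pantry wire shelf have been left backed off: find them, run each one down its threaded post and tighten it firmly against the nut below so that it is locked, and leave the lock nuts that are already tight as they are. Only when the shelf is locked, stand every tin from the counter flat on its upper deck, without disturbing the other groceries.

Things in the scene. Friction and masses are not known exactly. Their poses are not given: they have to be found in the camera images.
- shelf: White wire shelf that stands fixed on the counter; 190 mm deep (its x), 330 mm long (its y). Origin on the counter under its middle, z up. Upper deck: flat, top 120 mm above the counter. Four threaded posts, 16 mm thick, pass through it at x = +-70, y = +-138 mm and end 176 mm above the counter. The deck between them is free.
- turn_a (a joint): How far lock nut a is screwed down, rad, growing clockwise from above (right-hand thread, 1.27 mm lower per rad). 0: just touches the first nut. Below 0: backed off, with a gap of 1.27 mm per rad between the nuts. Above 0: squeezed on the first nut, ever stiffer, stops dead at 1.3; locked from about 0.5 on. Turns easily above the first nut (0.05 N m); stays where it is left.
- lock_a_mid (a point): Centre of the knurled round brass lock nut on post a: 40 mm in diameter, 20 mm high (10 mm above and below this point). This point is 145 mm above the counter when the nut just touches the first nut. The post's end sticks up through the nut. Which corner post a stands in differs from start to start.
- first_a: First nut on post a: plain silver hexagon nut, 27 mm across flats, 13 mm high, already tight on the deck and never turns. Origin at the centre of its underside, 122 mm above the counter.
- lock_a: The same lock nut on post a as a body; origin at the centre of its underside.
- turn_b (a joint): How far lock nut b is screwed down, rad, growing clockwise from above (right-hand thread, 1.27 mm lower per rad). 0: just touches the first nut. Below 0: backed off, with a gap of 1.27 mm per rad between the nuts. Above 0: squeezed on the first nut, ever stiffer, stops dead at 1.3; locked from about 0.5 on. Turns easily above the first nut (0.05 N m); stays where it is left.
- lock_b_mid (a point): Centre of the knurled round brass lock nut on post b: 40 mm in diameter, 20 mm high (10 mm above and below this point). This point is 145 mm above the counter when the nut just touches the first nut. The post's end sticks up through the nut. Which corner post b stands in differs from start to start.
- first_b: First nut on post b: plain silver hexagon nut, 27 mm across flats, 13 mm high, already tight on the deck and never turns. Origin at the centre of its underside, 122 mm above the counter.
- lock_b: The same lock nut on post b as a body; origin at the centre of its underside.
- turn_c (a joint): How far lock nut c is screwed down, rad, growing clockwise from above (right-hand thread, 1.27 mm lower per rad). 0: just touches the first nut. Below 0: backed off, with a gap of 1.27 mm per rad between the nuts. Above 0: squeezed on the first nut, ever stiffer, stops dead at 1.3; locked from about 0.5 on. Turns easily above the first nut (0.05 N m); stays where it is left.
- lock_c_mid (a point): Centre of the knurled round brass lock nut on post c: 40 mm in diameter, 20 mm high (10 mm above and below this point). This point is 145 mm above the counter when the nut just touches the first nut. The post's end sticks up through the nut. Which corner post c stands in differs from start to start.
- first_c: First nut on post c: plain silver hexagon nut, 27 mm across flats, 13 mm high, already tight on the deck and never turns. Origin at the centre of its underside, 122 mm above the counter.
- lock_c: The same lock nut on post c as a body; origin at the centre of its underside.
- turn_d (a joint): How far lock nut d is screwed down, rad, growing clockwise from above (right-hand thread, 1.27 mm lower per rad). 0: just touches the first nut. Below 0: backed off, with a gap of 1.27 mm per rad between the nuts. Above 0: squeezed on the first nut, ever stiffer, stops dead at 1.3; locked from about 0.5 on. Turns easily above the first nut (0.05 N m); stays where it is left.
- lock_d_mid (a point): Centre of the knurled round brass lock nut on post d: 40 mm in diameter, 20 mm high (10 mm above and below this point). This point is 145 mm above the counter when the nut just touches the first nut. The post's end sticks up through the nut. Which corner post d stands in differs from start to start.
- first_d: First nut on post d: plain silver hexagon nut, 27 mm across flats, 13 mm high, already tight on the deck and never turns. Origin at the centre of its underside, 122 mm above the counter.
- lock_d: The same lock nut on post d as a body; origin at the centre of its underside.
- tin_red_mid (a point): Centre (half-way up) of the red tin: flat closed fish tin, a cylinder 62 mm in diameter, 40 mm high, about 0.16 kg; either end may be up. z axis along the tin. Starts flat on the counter beside the shelf. May be absent.
- tin_green_mid (a point): Centre (half-way up) of the green tin: flat closed fish tin, a cylinder 62 mm in diameter, 40 mm high, about 0.16 kg; either end may be up. z axis along the tin. Starts flat on the counter beside the shelf. May be absent.
- tin_yellow_mid (a point): Centre (half-way up) of the yellow tin: flat closed fish tin, a cylinder 62 mm in diameter, 40 mm high, about 0.16 kg; either end may be up. z axis along the tin. Starts flat on the counter beside the shelf. May be absent.
- tin_blue_mid (a point): Centre (half-way up) of the blue tin: flat closed fish tin, a cylinder 62 mm in diameter, 40 mm high, about 0.16 kg; either end may be up. z axis along the tin. Starts flat on the counter beside the shelf. May be absent.
- pickle_jar: Bystander: glass jar with green lid, 76 mm wide, 120 mm high. Origin at the centre of its underside.
- cracker_box: Bystander: upright red carton 60 x 140 x 190 mm high. Origin at the centre of its underside.
- salt_tub: Bystander: low white tub with a blue lid, 72 mm wide, 62 mm high. Origin at the centre of its underside.
Things that resemble listed ones, but are neither listed nor needed, are in the scene too. What is shaped like the part that bears turn_d but purple or red is not meant.

How it is judged:
On the way, in this order (a step that is already met when the one before it is completed fails the run):
1. all four lock nuts are locked against their first nuts (12 N or more between them) (contact force between lock_a and first_a above 12 N and contact force between lock_b and first_b above 12 N and contact force between lock_c and first_c above 12 N and contact force between lock_d and first_d above 12 N), for 0.2 s.
2. every tin stands flat on the upper deck (x of tin_red_mid in the frame of shelf between -0.09 and 0.09 m and y of tin_red_mid in the frame of shelf between -0.16 and 0.16 m and z of tin_red_mid in the frame of shelf between 0.132 and 0.148 m and angle between the z axis of each of tin_red_mid, tin_green_mid, tin_yellow_mid, tin_blue_mid and the z axis of shelf, either way round below 0.12 rad and x of tin_green_mid in the frame of shelf between -0.09 and 0.09 m and y of tin_green_mid in the frame of shelf between -0.16 and 0.16 m and z of tin_green_mid in the frame of shelf between 0.132 and 0.148 m and x of tin_yellow_mid in the frame of shelf between -0.09 and 0.09 m and y of tin_yellow_mid in the frame of shelf between -0.16 and 0.16 m and z of tin_yellow_mid in the frame of shelf between 0.132 and 0.148 m and x of tin_blue_mid in the frame of shelf between -0.09 and 0.09 m and y of tin_blue_mid in the frame of shelf between -0.16 and 0.16 m and z of tin_blue_mid in the frame of shelf between 0.132 and 0.148 m), for 0.2 s.
At the end, for the whole second after the job is handed in: All four lock nuts press on their first nuts with more than 12 N with nothing holding them (reached at about 0.45 rad beyond first touch), and every tin present lies flat on either end (within 7 degrees) on the upper deck and stays there, its centre inside the deck's outline (all of step 1 and all of step 2).
It fails at once if a lock nut that was already tight is turned by more than about 0.3 rad (value of joint any of turn_c, turn_d below 0.3 rad or value of joint any of turn_c, turn_d above 1 rad).
It fails at once if the jar, the carton or the tub is pushed more than 3 cm or knocked over (distance of any of pickle_jar, cracker_box, salt_tub from where it was at the start of the episode above 0.03 m or angle between any of pickle_jar, cracker_box, salt_tub's own z axis and vertical above 0.3 rad).
Of tin_red, tin_green, tin_yellow, tin_blue only 2 to 4 are there at a start; the rules pass over those that are not, and their reading is None.
At some moment in a run one of tin_red, tin_green, tin_yellow, tin_blue may be knocked a few centimetres aside while the robot is not near it.
It also fails if it takes over 210 s, if anything falls off the work surface, if the arm or the gripper's body presses on something with over 40 N, if the wrist force passes 120 N, or if a joint passes its speed limit or range.

### The arm

A 7-joint arm with a two-finger parallel gripper is mounted at the origin on the work surface. World frame = base frame: x ahead of the robot, y to its left, z up, the work surface at z = 0. Lengths are in m, angles in rad, forces in N, time in s.
With the tool pointing down it reaches from about 0.425 to 0.8 m from the base axis. Payload 8.3 kg.
Tool frame: the origin (TCP) lies between the finger pads; the fingertips stand 14 mm ahead of it and the grasp point (between the pads) lies 5 mm behind it; z points along the fingers, y is the line along which they close (so a half turn about z gives the same grasp; the last joint's range is limited). The gripper opens to 85 mm and grips with 20 to 120 N. Pads are 22 mm wide; open, the fingers measure 114 mm over their backs; the gripper's body (76 mm by 85 mm) begins 54 mm behind the grasp point. The pads swing forward as they close: fully open they stand 13 mm farther back than shut.
Start: joints at [-1.309, 0.383, 0.016, 1.37, -0.006, 1.388, -0.046], TCP at [0.199, 0.592, 0.221] pointing down, gripper open.
Joint ranges: [-2.95, 2.95], [-0.25, 2.06], [-1.52, 1.56], [0.18, 2.33], [-1.44, 4.58], [0.02, 2.06], [-3.01, 3.01]. Speed limits (rad/s): [2.39, 2.39, 3.01, 3.01, 3.14, 3.14, 3.14].

### API

Orientations are given as [roll, pitch, yaw] about the fixed x, y, z axes, in that order (R = Rz(yaw) Ry(pitch) Rx(roll)).
In Python, from rig import bot gives the robot as it stands.
- The arm moves only by the tool step_arm, never from a script. Its argument "rows" is a list that holds one entry, the list of rows, each a list of 7 numbers: the shift along the world's x, y, z in cm, then the turn, a rotation vector about the world's x, y, z in rad, then the closure, from 0 (fully open) to 1 (shut). In form: [[[tx, ty, tz, rx, ry, rz, grip], ...]]. A call has 1 to 20 rows; each row shifts and turns the commanded pose from where the row before left it; what a row does not reach is not made up. A row lasts 1/10 s, in which the tool goes at most 50 mm and 8.59 degrees, less where a joint would pass 70% of its speed; a pose out of reach is approached as far as the arm can. A call is refused whole if a number of a shift passes 5 or a number of a turn 0.15, either way. A call with a gripper value outside its range is refused whole. The fingers move at their own pace and stop on an object; "newtons" is the grip in N (left out, the last holds). Time passes only in rows, so rows that do not move let the fingers close. It gives the time, the measured TCP pose, the force, the opening and the grip force at its end, in the units of the state.
- bot.get_obs(): the state, without advancing time (a new reading comes with each control period).
- bot.grab_frame(name): name is "side" or "top"; returns a dict with "frame" (400x640x3 uint8, blue, green, red), "fov_y" (degrees; the focal length in pixels is half the picture's height over the tangent of half this angle, whatever the lens; pixels are square), "cx", "cy" (the principal point, pixels), "view" (4x4, takes a point from world to camera coordinates). Camera axes: x right, y up, looking along -z (the intrinsics and any distortion apply to the point x, -y, -z); pixel columns grow to the right and rows downward; lengths in m; the calibration is good to about 2 mm. A picture is of the moment at which its call begins. There is no depth.
- bot.close_job(): hands the job in; it is judged then, once.
The state is a dict: "clock": time; "q": joint angles; "joint_velocities": joint speeds; "effort": joint torques, N m; "ee_pos": TCP position; "tcp_rot": TCP orientation; "contact_force": force on the tool from outside, world axes, zero at the start; "ft_torque": the same for the moment, N m; "gripper_width": finger opening in m; "finger_force": force on a finger pad.
Only numpy, scipy, OpenCV 4.12 (cv2) and the standard library are available. Lean on these libraries where they do the work, as an engineer would, in place of code of your own. Each camera call takes 0.05 s, during which the arm holds its last target. There are 200 camera calls.

## Working session

There is one attempt and no reset: what is moved stays moved. The work goes in short steps, Python scripts to look and compute and a tool call to move; the robot and the scene stay as the last step left them, time stands still between calls to the robot, and variables do not carry over. Pictures are saved under pics/ and viewed, at most 14 in all, crops included, and the job is handed in when it is done.

Besides the shell and the picture viewer there is one more tool, called after ">>>" as name(argument=value, ...) on one line, values as JSON. step_arm: Moves the arm, as the interface text tells. Its arguments: {"type":"object","properties":{"rows":{"type":"array"},"newtons":{"type":"number"}},"required":["rows"]}

```bash
mkdir -p pics; ls; cat > h.py <<'E'
import numpy as np,cv2
from rig import bot
def shot(name,f):
    d=bot.grab_frame(name);cv2.imwrite('pics/'+f+'.png',d['frame']);np.savez('pics/'+f+'.npz',**{k:v for k,v in d.items() if k!='frame'},frame=d['frame']);return d
def load(f):return dict(np.load('pics/'+f+'.npz',allow_pickle=True))
def K(d):
    f=200/np.tan(np.radians(float(d['fov_y']))/2);return f,float(d['cx']),float(d['cy'])
def proj(d,p):
    f,cx,cy=K(d);c=d['view']@np.append(p,1);return np.array([cx+f*c[0]/-c[2],cy-f*c[1]/-c[2]])
def ray(d,uv,z):
    f,cx,cy=K(d);V=np.asarray(d['view']);R=V[:3,:3];o=-R.T@V[:3,3]
    w=R.T@np.array([(uv[0]-cx)/f,-(uv[1]-cy)/f,-1]);return o+w*(z-o[2])/w[2]
E
python3 - <<'E'
from h import *
for n in('top','side'):
    d=shot(n,n+'0');print({k:v for k,v in d.items() if k!='frame'})
print(bot.get_obs())
E
```

```text
pics
{'fov_y': 56.57279483429018, 'cx': 320.03043827319226, 'cy': 201.45402519484946, 'view': array([[ 0.00260405, -0.99999551, -0.00147974,  0.01173649],
       [ 0.97455138,  0.0022061 ,  0.22415338, -0.60637721],
       [-0.22414911, -0.00202579,  0.97455276, -1.04240826],
       [ 0.        ,  0.        ,  0.        ,  1.        ]])}
{'fov_y': 42.46310854528778, 'cx': 319.5476559703601, 'cy': 201.37310626719457, 'view': array([[ 0.88944986, -0.4566874 , -0.01776415, -0.52978067],
       [ 0.33139628,  0.61768996,  0.71318695, -0.27011775],
       [-0.31473076, -0.640231  ,  0.70074875, -1.27346359],
       [ 0.        ,  0.        ,  0.        ,  1.        ]])}
{'clock': 0.1, 'q': array([-1.30885494,  0.38416197,  0.01634978,  1.37105012, -0.00624263,
        1.3882193 , -0.04645447]), 'joint_velocities': array([ 1.00810967e-03, -1.51232626e-03,  5.89654166e-05, -2.54910779e-03,
        5.22803439e-04,  3.52109204e-04,  9.28108734e-05]), 'effort': array([ 2.59144348e-03, -6.29132581e+01,  8.46970975e-01, -3.72755849e+01,
        1.66964123e-02,  1.03986214e-02, -4.58100067e-05]), 'ee_pos': array([0.19929118, 0.59186806, 0.21967332]), 'tcp_rot': array([-3.13980536e+00,  7.36129440e-05,  2.81689416e+00]), 'contact_force': array([ 0.30542954, -0.05807598, -0.27425607]), 'ft_torque': array([-0.01079373,  0.01073951,  0.0240378 ]), 'finger_force': 0.0, 'gripper_width': 0.08489120985903473}
```

View pics/top0.png

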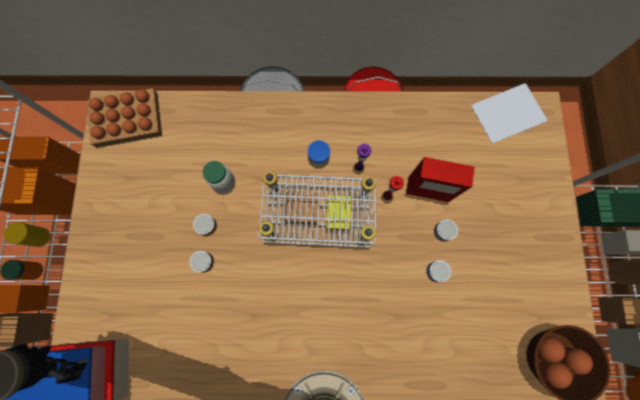

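View pics/side0.png

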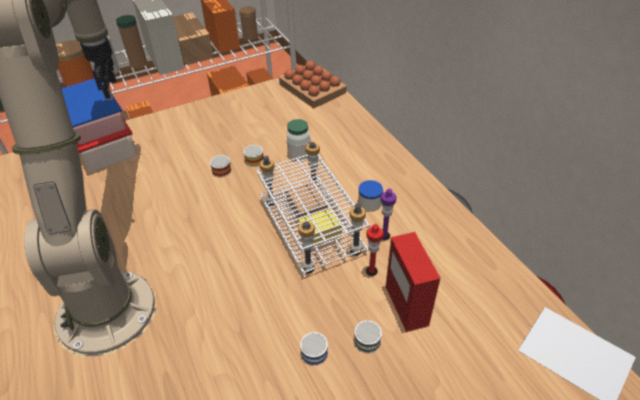

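Top view: four brass nuts at (270,178), (368,184), (266,229) and (368,233). The purple (364,151) and red (397,183) lookalikes stand outside the shelf. Tin candidates are the white lids at (204,224), (201,261), (447,230) and (440,271). I'll enlarge both views.

```bash
python3 - <<'E'
from h import *
t=load('top0');s=load('side0')
def cr(d,c,w,h,k):
    x,y=c;return cv2.resize(d['frame'][y-h//2:y+h//2,x-w//2:x+w//2],None,fx=k,fy=k,interpolation=cv2.INTER_CUBIC)
m=np.vstack([np.hstack([cr(s,c,40,50,5) for c in[(312,152),(266,168),(357,220),(307,235)]]),np.hstack([cr(t,c,40,50,5) for c in[(270,180),(266,228),(368,184),(368,233)]])])
cv2.imwrite('pics/c1.png',m)
for n,c in dict(fl=(270,173),fr=(368,179),nl=(266,224),nr=(368,228)).items(): print(n,ray(t,c,.176))
for c in[(204,224),(201,261),(447,230),(440,271)]: print(c,ray(t,c,.04), proj(s,ray(t,c,.04)))
E
```

```text
fl [0.66147908 0.1504356  0.176     ]
fr [ 0.64493475 -0.11787947  0.176     ]
nl [0.5198913  0.15642705 0.176     ]
nr [ 0.50980177 -0.11432272  0.176     ]
(204, 224) [0.54211446 0.36453003 0.04      ] [252.51355741 150.428679  ]
(201, 261) [0.43120531 0.36536625 0.04      ] [219.52191864 160.89519459]
(447, 230) [ 0.52553903 -0.36975077  0.04      ] [365.94007061 331.07553881]
(440, 271) [ 0.40386065 -0.34017873  0.04      ] [312.44954339 343.08366057]
```

View pics/c1.png

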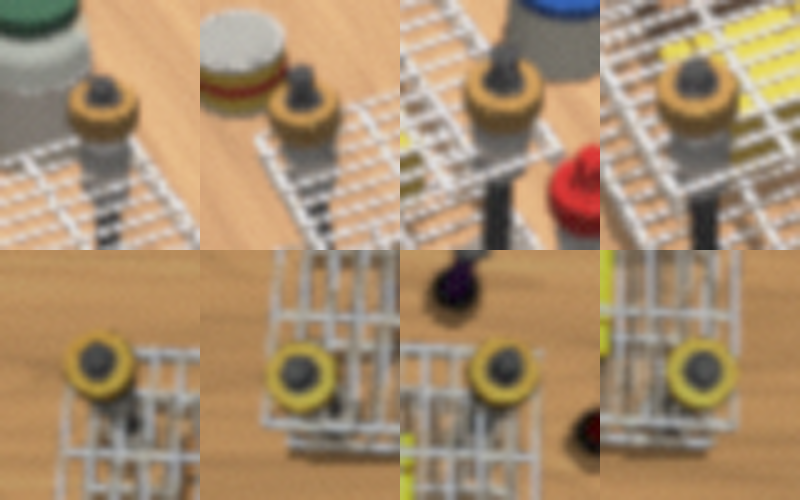

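```bash
cat >> h.py <<'E'
from scipy.optimize import least_squares
def brass(d,uv,show=False):
    x,y=[int(round(a)) for a in uv];r=14
    c=cv2.resize(d['frame'][y-r:y+r,x-r:x+r],None,fx=6,fy=6,interpolation=cv2.INTER_CUBIC)
    h=cv2.cvtColor(c,cv2.COLOR_BGR2HSV);m=cv2.inRange(h,(12,120,60),(32,255,255))
    return c,m
E
python3 - <<'E'
from h import *
t=load('top0');s=load('side0')
T=dict(fl=(269.6,178),nl=(266.2,228.6),fr=(369,183.6),nr=(368.6,232.8));S=dict(fl=(312,149),nl=(267,165),fr=(357,214),nr=(307,229))
rows=[]
for d,C in((s,S),(t,T)):
    r=[]
    for n in T:
        c,m=brass(d,C[n]); r.append(np.vstack([c,cv2.cvtColor(m,cv2.COLOR_GRAY2BGR)]))
        x,y=168//2,168//2; print(n,c[60:130:12,84].tolist() if n=='fl' else '')
    rows.append(np.hstack(r))
m=np.vstack(rows);cv2.imwrite('pics/c2.png',cv2.resize(m,None,fx=.85,fy=.85))
print(m.shape)
E
```

```text
fl [[79, 80, 80], [61, 60, 60], [83, 127, 162], [64, 111, 146], [42, 68, 89], [61, 79, 95]]
nl 
fr 
nr 
fl [[66, 86, 99], [72, 72, 70], [61, 62, 62], [57, 58, 62], [62, 133, 155], [45, 108, 129]]
nl 
fr 
nr 
(672, 672, 3)
```

View pics/c2.png

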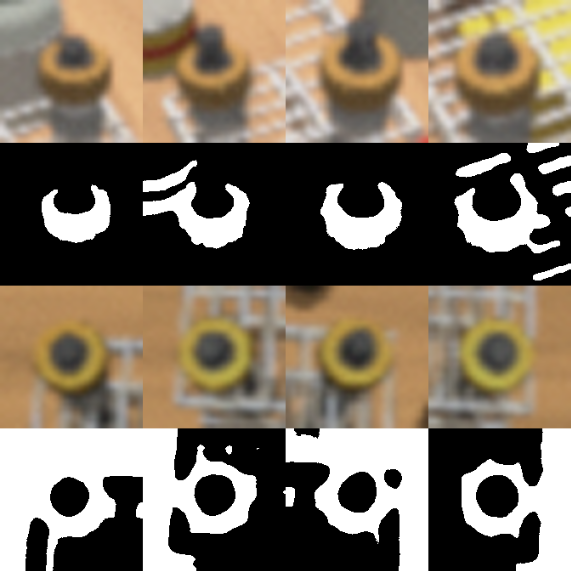

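Side crops show short post ends above the far-left (312,152) and near-right (307,235) nuts, so those two are raised. The other two stick out more, so they are tight. The purple and red lookalikes aren't brass. Next I'll fit the shelf pose and nut heights.

```bash
python3 - <<'E'
from h import *
t=load('top0');s=load('side0')
tip=dict(fl=(269.6,176.6),nl=(265.8,227.4),fr=(369.4,182.6),nr=(368.6,232))
cor=dict(fl=(.07,.138),nl=(-.07,.138),fr=(.07,-.138),nr=(-.07,-.138))
W={k:ray(t,tip[k],.176)[:2] for k in tip}
def pos(p,k):
    c,s_=np.cos(p[2]),np.sin(p[2]);return p[:2]+np.array([[c,-s_],[s_,c]])@cor[k]
r=least_squares(lambda p:np.concatenate([pos(p,k)-W[k] for k in tip]),[.58,.02,0])
print(r.x,np.round(r.fun*1000,1))
# side bottom-front edge & width px: panel origin
S=dict(fl=(312,149),nl=(267,165),fr=(357,214),nr=(307,229))
V=np.asarray(s['view']);o=-V[:3,:3].T@V[:3,3]
a=np.linspace(0,6.28,90)
for k in tip:
    P=pos(r.x,k);c,m=brass(s,S[k]);m[:, :24]=0;m[:,-24:]=0
    ys=np.nonzero(m[:,74:95].any(1))[0] if k!='nr' else np.nonzero(m[:,70:92].any(1))[0]
    bot_=S[k][1]-14+(ys.max()+.5)/6-.5+.0
    tiptop=proj(s,[*P,.176])
    out=[]
    for h in np.arange(.143,.160,.001):
        L=[proj(s,[P[0]+.02*np.cos(b),P[1]+.02*np.sin(b),h-.01])[1] for b in a];out.append(max(L))
    print(k,P,'tip pred',tiptop,'bottom',bot_,'h',np.interp(-bot_,-np.array(out),np.arange(.143,.160,.001)),out[0],out[-1])
E
```

```text
[ 0.5739534   0.01769409 -0.04929806] [-0.5  0.9  0.1  2.3  2.3 -2.2 -1.9 -1.1]
fl [0.65066873 0.15207696] tip pred [311.17452265 142.89669246] bottom 154.08333333333334 h 0.16 159.1970445001845 154.56604203221195
nl [0.51083882 0.1589759 ] tip pred [264.47021178 156.59112337] bottom 171.25 h 0.15014226405016548 173.19112461442103 168.5483744312617
fr [ 0.63706798 -0.12358772] tip pred [356.0558075  205.34635578] bottom 220.41666666666666 h 0.1530035543197755 223.16583574516133 218.47595141637325
nr [ 0.49723806 -0.11668879] tip pred [303.94060333 223.0573101 ] bottom 235.91666666666666 h 0.16 241.21697560828966 236.55084536318816
```

>>> step_arm(rows=[[[2.5,-2.45,0,0,0,0.1,0],[2.5,-2.45,0,0,0,0.1,0],[2.5,-2.45,0,0,0,0.1,0],[2.5,-2.45,0,0,0,0.1,0],[2.5,-2.45,0,0,0,0.1,0],[2.5,-2.45,0,0,0,0.1,0],[2.5,-2.45,0,0,0,0.1,0],[2.5,-2.45,0,0,0,0.1,0],[2.5,-2.45,0,0,0,0.1,0],[2.5,-2.45,0,0,0,0.1,0],[2.5,-2.45,0,0,0,0.1,0],[2.5,-2.45,0,0,0,0.1,0],[2.5,-2.45,0,0,0,0.1,0],[2.5,-2.45,0,0,0,0.1,0],[2.5,-2.45,0,0,0,0.1,0],[2.5,-2.45,0,0,0,0.1,0],[2.5,-2.45,0,0,0,0.1,0],[2.5,-2.45,0,0,0,0.1,0]]], newtons=60)

```text
clock: 1.9
ee_pos: [0.65, 0.1502, 0.22]
tcp_rot: [3.141, -0.0, -1.662]
contact_force: [0.4, -0.1, 0.5]
gripper_width: 0.0853
finger_force: 0.0
```

```bash
python3 -c "
from h import *
o=bot.get_obs();print(o['q'],o['ee_pos'],o['tcp_rot'])"
```

```text
[-0.33456462  0.47920491  0.09135718  1.23835199 -0.04247963  1.42686944
  2.80302566] [0.65000866 0.15021104 0.21999157] [ 3.14066655e+00 -3.70841980e-04 -1.66205174e+00]
```

>>> step_arm(rows=[[[0,0,-2,0,0,0,0],[0,0,-2,0,0,0,0],[0,0,-2,0,0,0,0],[0,0,-0.8,0,0,0,0],[0,0,0,0,0,0,0.5],[0,0,0,0,0,0,0.5],[0,0,0,0,0,0,0.5],[0,0,0,0,0,0,1],[0,0,0,0,0,0,1],[0,0,0,0,0,0,1],[0,0,0,0,0,0,1],[0,0,0,0,0,0,1]]], newtons=40)

```text
clock: 3.1
ee_pos: [0.6524, 0.1512, 0.1543]
tcp_rot: [-3.135, 0.001, -1.667]
contact_force: [10.1, 0.8, -1.2]
gripper_width: 0.014
finger_force: 39.5
```

```bash
python3 - <<'E'
from h import *
s=shot('side','s1');t=shot('top','t1')
P=proj(s,[.65,.15,.15]).astype(int);Q=proj(t,[.65,.15,.15]).astype(int)
f=lambda d,P:cv2.resize(d['frame'][P[1]-35:P[1]+35,P[0]-30:P[0]+30],None,fx=6,fy=6,interpolation=cv2.INTER_CUBIC)
cv2.imwrite('pics/c3.png',np.hstack([f(s,P),f(t,Q)]))
o=bot.get_obs();print(o['contact_force'],o['ft_torque'],o['gripper_width'],o['finger_force'])
E
```

```text
[10.31637394  0.9630319  -1.62385737] [ 0.14863707 -2.0958351   0.04146012] 0.013368719268653677 39.47001235149855
```

View pics/c3.png

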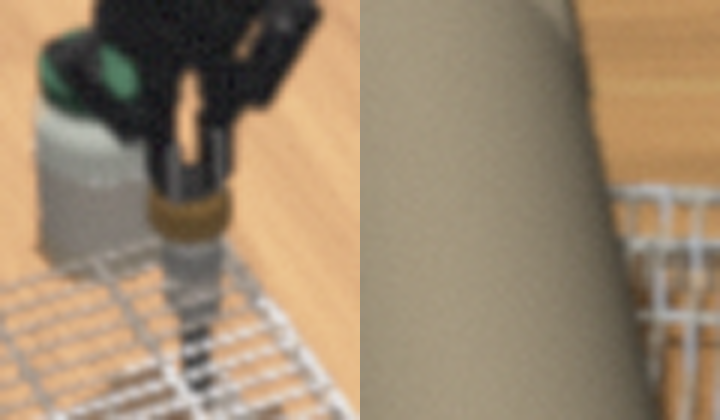

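```bash
python3 - <<'E'
from h import *
s=load('side0')
P=proj(s,[.65,.15,.15]).astype(int)
for z in(.185,.176,.165,.155,.145,.135,.122): 
    p=proj(s,[.6524,.1512,z]); print(z,p,(p-P+[30,35])*6)
E
```

```text
0.185 [311.77179863 140.34438342] [184.63079177 152.06630053]
0.176 [311.86223907 142.88466617] [185.17343441 167.30799702]
0.165 [311.97171628 145.95965184] [185.83029766 185.75791107]
0.155 [312.07024265 148.72705146] [186.42145589 202.36230874]
0.145 [312.16783221 151.46813808] [187.00699326 218.80882848]
0.135 [312.26449826 154.18328522] [187.58698958 235.09971134]
0.122 [312.38880491 157.6747988 ] [188.33282945 256.04879279]
```

>>> step_arm(rows=[[[0,0,0,0,0,0,0],[0,0,0,0,0,0,0],[0,0,0,0,0,0,0],[0,0,0,0,0,0,0],[0,0,0,0,0,0,0]]])

```text
clock: 3.7
ee_pos: [0.6492, 0.1514, 0.1525]
tcp_rot: [3.141, -0.0, -1.666]
contact_force: [-0.2, 0.4, 0.3]
gripper_width: 0.0842
finger_force: 0.0
```

```bash
python3 - <<'E'
from h import *
s=shot('side','s2')
P=proj(s,[.65,.15,.15]).astype(int)
f=lambda d,P:cv2.resize(d['frame'][P[1]-40:P[1]+30,P[0]-40:P[0]+40],None,fx=8,fy=8,interpolation=cv2.INTER_CUBIC)
cv2.imwrite('pics/c4.png',f(s,P))
o=bot.get_obs();print(o['ee_pos'],o['contact_force'],o['ft_torque'],o['gripper_width'],o['finger_force'])
for z in(.185,.176,.165,.155,.145,.135,.122): 
    p=proj(s,[.651,.151,z]); print(z,(p-P+[40,40])*8)
E
```

```text
[0.64923179 0.1513671  0.15249584] [-0.3531985  -0.05328756  0.38670178] [-0.03666952  0.01893273 -0.00393626] 0.08556693645267657 0.0
0.185 [322.862154   244.23691045]
0.176 [323.6003506  264.56069551]
0.165 [324.49392649 289.16233166]
0.155 [325.29811619 311.30301718]
0.145 [326.09465656 333.23310339]
0.135 [326.88365619 354.95558086]
0.122 [327.89825735 382.889245  ]
```

View pics/c4.png

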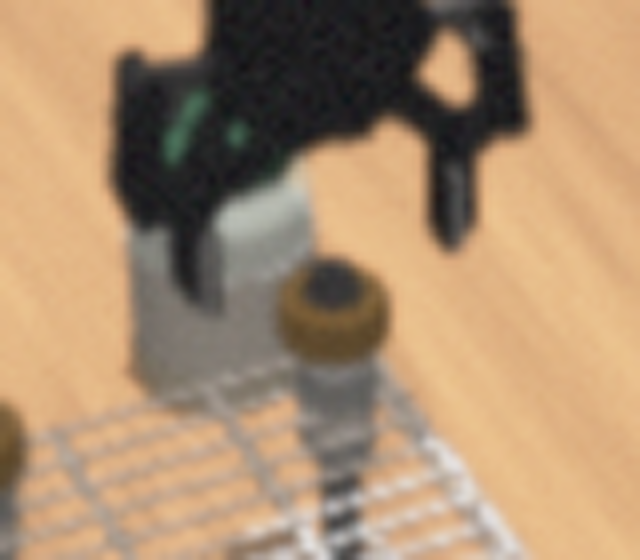

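The fingertips sit about 18 mm higher than assumed, at (210,310) and (455,245), so they closed on the post end above the nut. I'll go lower and re-grip.

>>> step_arm(rows=[[[0.3,0,-0.9,0,0,0,0],[0,0,-0.9,0,0,0,0],[0,0,0,0,0,0,0],[0,0,0,0,0,0,0.3],[0,0,0,0,0,0,0.4],[0,0,0,0,0,0,0.5],[0,0,0,0,0,0,0.6],[0,0,0,0,0,0,1],[0,0,0,0,0,0,1],[0,0,0,0,0,0,1],[0,0,0,0,0,0,1]]], newtons=40)

```text
clock: 4.85
ee_pos: [0.6525, 0.1514, 0.1351]
tcp_rot: [-3.141, 0.0, -1.666]
contact_force: [-2.5, -1.0, 6.2]
gripper_width: 0.0384
finger_force: 40.2
```

>>> step_arm(rows=[[[0,0,-0.02,0,0,-0.14,1],[0,0,-0.02,0,0,-0.14,1],[0,0,-0.02,0,0,-0.14,1],[0,0,-0.02,0,0,-0.14,1],[0,0,-0.02,0,0,-0.14,1],[0,0,-0.02,0,0,-0.14,1],[0,0,-0.02,0,0,-0.14,1],[0,0,-0.02,0,0,-0.14,1],[0,0,-0.02,0,0,-0.14,1],[0,0,-0.02,0,0,-0.14,1],[0,0,-0.02,0,0,-0.14,1],[0,0,-0.02,0,0,-0.14,1],[0,0,-0.02,0,0,-0.14,1],[0,0,-0.02,0,0,-0.14,1],[0,0,-0.02,0,0,-0.14,1],[0,0,-0.02,0,0,-0.14,1],[0,0,-0.02,0,0,-0.14,1],[0,0,-0.02,0,0,-0.14,1],[0,0,-0.02,0,0,-0.14,1],[0,0,-0.02,0,0,-0.14,1]]], newtons=60)

```text
clock: 6.85
ee_pos: [0.6523, 0.1551, 0.1317]
tcp_rot: [3.14, -0.004, 1.815]
contact_force: [-3.6, 7.0, 7.6]
gripper_width: 0.0379
finger_force: 60.1
```

```bash
cat > st.py <<'E'
from h import *
o=bot.get_obs();print(o['clock'],o['q'].round(2),o['ee_pos'].round(4),o['tcp_rot'].round(3),'F',o['contact_force'].round(1),'M',o['ft_torque'].round(2),o['gripper_width'].round(4))
E
python3 st.py
```

```text
Traceback (most recent call last):
  File "st.py", line 2, in <module>
    o=bot.get_obs();print(o['clock'],o['q'].round(2),o['ee_pos'].round(4),o['tcp_rot'].round(3),'F',o['contact_force'].round(1),'M',o['ft_torque'].round(2),o['gripper_width'].round(4))
                                                                                                                                                            ^^^^^^^^^^^^^^^^^^^^^^^^
AttributeError: 'float' object has no attribute 'round'
```

>>> step_arm(rows=[[[0,0.3,-0.02,0,0,-0.14,1],[0,0,-0.02,0,0,-0.14,1],[0,0,-0.02,0,0,-0.14,1],[0,0,-0.02,0,0,-0.14,1],[0,0,-0.02,0,0,-0.14,1],[0,0,-0.02,0,0,-0.14,1],[0,0,-0.02,0,0,-0.14,1],[0,0,-0.02,0,0,-0.14,1],[0,0,-0.02,0,0,-0.14,1],[0,0,-0.02,0,0,-0.14,1],[0,0,-0.02,0,0,-0.14,1],[0,0,-0.02,0,0,-0.14,1],[0,0,-0.02,0,0,-0.14,1],[0,0,-0.02,0,0,-0.14,1],[0,0,-0.02,0,0,-0.14,1],[0,0,-0.02,0,0,-0.14,1],[0,0,-0.02,0,0,-0.14,1],[0,0,-0.02,0,0,-0.14,1]]])

```text
clock: 8.65
ee_pos: [0.6542, 0.1521, 0.1285]
tcp_rot: [-3.141, -0.005, -0.711]
contact_force: [2.9, -5.1, 6.8]
gripper_width: 0.0381
finger_force: 59.9
```

```bash
sed -i "s/o\['gripper_width'\].round(4)/round(o['gripper_width'],4)/" st.py; python3 st.py
```

```text
8.65 [-0.95  0.82  1.17  1.39 -0.74  1.4  -2.07] [0.6542 0.1521 0.1285] [-3.141 -0.005 -0.711] F [ 2.9 -5.1  6.8] M [-1.12 -0.49  0.05] 0.0381
```

>>> step_arm(rows=[[[0,0,0,0,0,0,0],[0,0,0,0,0,0,0],[0,0,0,0,0,0.05,0],[0,0,0,0,0,0.15,0],[0,0,0,0,0,0.15,0],[0,0,0,0,0,0.15,0],[0,0,0,0,0,0.15,0],[0,0,0,0,0,0.15,0],[0,0,0,0,0,0.15,0],[0,0,0,0,0,0.15,0],[0,0,0,0,0,0.15,0],[0,0,0,0,0,0.15,0],[0,0,0,0,0,0.15,0],[0,0,0,0,0,0.15,0],[0,0,0,0,0,0.15,0],[0,0,0,0,0,0.15,0],[0,0,0,0,0,0.15,0],[0,0,0,0,0,0.15,0],[0,0,0,0,0,0.15,0],[0,0,0,0,0,0.15,0]]])

```text
clock: 10.65
ee_pos: [0.652, 0.155, 0.1267]
tcp_rot: [-3.141, -0.001, 1.907]
contact_force: [-0.1, -1.2, 0.3]
gripper_width: 0.0854
finger_force: 0.0
```

```bash
python3 st.py
```

```text
10.65 [-0.68  0.6   0.62  1.38 -0.35  1.27  0.29] [0.652  0.155  0.1267] [-3.141e+00 -1.000e-03  1.907e+00] F [-0.1 -1.2  0.3] M [0.02 0.01 0.02] 0.0854
```

>>> step_arm(rows=[[[0.1,-0.15,0.1,0,0,0.15,0],[0,0,0,0,0,0.15,0],[0,0,0,0,0,0.15,0],[0,0,0,0,0,0.15,0],[0,0,0,0,0,0.15,0],[0,0,0,0,0,0.15,0],[0,0,0,0,0,0.15,0],[0,0,0,0,0,0.15,0],[0,0,0,0,0,0.15,0],[0,0,0,0,0,0.15,0],[0,0,0,0,0,0.15,0],[0,0,0,0,0,0.15,0],[0,0,0,0,0,0,0.4],[0,0,0,0,0,0,0.5],[0,0,0,0,0,0,0.6],[0,0,0,0,0,0,1],[0,0,0,0,0,0,1],[0,0,0,0,0,0,1],[0,0,0,0,0,0,1]]], newtons=60)

```text
clock: 12.55
ee_pos: [0.653, 0.1535, 0.1284]
tcp_rot: [3.141, -0.0, -2.586]
contact_force: [-4.5, 2.1, 5.4]
gripper_width: 0.0382
finger_force: 60.1
```

>>> step_arm(rows=[[[0,0,-0.02,0,0,-0.14,1],[0,0,-0.02,0,0,-0.14,1],[0,0,-0.02,0,0,-0.14,1],[0,0,-0.02,0,0,-0.14,1],[0,0,-0.02,0,0,-0.14,1],[0,0,-0.02,0,0,-0.14,1],[0,0,-0.02,0,0,-0.14,1],[0,0,-0.02,0,0,-0.14,1],[0,0,-0.02,0,0,-0.14,1],[0,0,-0.02,0,0,-0.14,1]]])

```text
clock: 13.55
ee_pos: [0.653, 0.1531, 0.1266]
tcp_rot: [-3.141, -0.001, 2.291]
contact_force: [-6.1, -0.2, 7.1]
gripper_width: 0.038
finger_force: 60.3
```

```bash
python3 st.py
```

```text
13.55 [-0.63  0.58  0.54  1.38 -0.3   1.26  0.64] [0.653  0.1531 0.1266] [-3.141e+00 -1.000e-03  2.291e+00] F [-6.1 -0.2  7.1] M [0.04 1.3  0.01] 0.038
```

>>> step_arm(rows=[[[0,0,-0.02,0,0,-0.14,1],[0,0,-0.02,0,0,-0.14,1],[0,0,-0.02,0,0,-0.14,1],[0,0,-0.02,0,0,-0.14,1],[0,0,-0.02,0,0,-0.14,1],[0,0,-0.02,0,0,-0.14,1]]], newtons=80)

```text
clock: 14.15
ee_pos: [0.6528, 0.153, 0.1257]
tcp_rot: [-3.141, -0.0, 1.451]
contact_force: [-8.7, 0.2, 10.0]
gripper_width: 0.0373
finger_force: 79.7
```

```bash
python3 st.py
```

```text
14.15 [-0.74  0.62  0.71  1.38 -0.41  1.28 -0.12] [0.6528 0.153  0.1257] [-3.141 -0.     1.451] F [-8.7  0.2 10. ] M [0.03 1.83 0.11] 0.0373
```

>>> step_arm(rows=[[[0,0,-0.02,0,0,-0.14,1],[0,0,-0.02,0,0,-0.14,1],[0,0,-0.02,0,0,-0.14,1]]])

```text
clock: 14.45
ee_pos: [0.6527, 0.1531, 0.1254]
tcp_rot: [-3.14, -0.0, 1.031]
contact_force: [-10.2, -0.8, 12.6]
gripper_width: 0.0372
finger_force: 80.1
```

```bash
python3 st.py
```

```text
14.45 [-0.78  0.65  0.8   1.39 -0.47  1.3  -0.5 ] [0.6527 0.1531 0.1254] [-3.14  -0.     1.031] F [-10.2  -0.8  12.6] M [0.04 2.19 0.16] 0.0372
```

>>> step_arm(rows=[[[0,0,-0.02,0,0,-0.14,1],[0,0,-0.02,0,0,-0.14,1]]])

```text
clock: 14.65
ee_pos: [0.6527, 0.1531, 0.1253]
tcp_rot: [-3.14, 0.0, 0.751]
contact_force: [-11.3, -0.4, 14.3]
gripper_width: 0.0375
finger_force: 80.3
```

```bash
python3 st.py
```

```text
14.65 [-0.82  0.67  0.86  1.39 -0.51  1.31 -0.75] [0.6527 0.1531 0.1253] [-3.14   0.     0.751] F [-11.3  -0.4  14.3] M [0.   2.52 0.29] 0.0375
```

>>> step_arm(rows=[[[0,0,0,0,0,-0.1,1],[0,0,0,0,0,-0.1,1]]], newtons=100)

```text
clock: 14.85
ee_pos: [0.6526, 0.1532, 0.1253]
tcp_rot: [-3.14, 0.0, 0.553]
contact_force: [-11.1, 0.0, 14.1]
gripper_width: 0.037
finger_force: 98.4
```

```bash
python3 st.py
```

```text
14.85 [-0.84  0.69  0.9   1.39 -0.54  1.32 -0.93] [0.6526 0.1532 0.1253] [-3.14   0.     0.553] F [-11.1   0.   14.1] M [0.11 2.43 0.19] 0.037
```

>>> step_arm(rows=[[[0,0,0,0,0,-0.1,1],[0,0,0,0,0,-0.1,1]]])

```text
clock: 15.05
ee_pos: [0.6526, 0.1532, 0.1253]
tcp_rot: [-3.14, 0.001, 0.353]
contact_force: [-12.4, 0.3, 14.3]
gripper_width: 0.037
finger_force: 98.4
```

```bash
python3 st.py
```

```text
15.05 [-0.86  0.71  0.95  1.39 -0.57  1.33 -1.11] [0.6526 0.1532 0.1253] [-3.14e+00  1.00e-03  3.53e-01] F [-12.4   0.3  14.3] M [0.1  2.41 0.89] 0.037
```

>>> step_arm(rows=[[[0,0,0,0,0,-0.1,1],[0,0,0,0,0,0,1]]])

```text
clock: 15.25
ee_pos: [0.6556, 0.1541, 0.1253]
tcp_rot: [3.141, -0.006, 0.255]
contact_force: [4.7, 2.6, 6.0]
gripper_width: 0.0368
finger_force: 104.2
```

```bash
python3 st.py
```

```text
15.25 [-0.87  0.72  0.97  1.39 -0.59  1.33 -1.2 ] [0.6556 0.1541 0.1253] [ 3.141 -0.006  0.255] F [4.7 2.6 6. ] M [ 0.66 -1.17  0.08] 0.0368
```

>>> step_arm(rows=[[[0,0,0,0,0,-0.1,1],[0,0,0,0,0,-0.1,1]]])

```text
clock: 15.45
ee_pos: [0.6574, 0.1536, 0.1254]
tcp_rot: [3.141, -0.01, 0.056]
contact_force: [28.7, 0.4, -2.7]
gripper_width: 0.0367
finger_force: 102.9
```

```bash
python3 st.py
```

```text
15.45 [-0.89  0.74  1.01  1.39 -0.62  1.34 -1.38] [0.6574 0.1536 0.1254] [ 3.141 -0.01   0.056] F [28.7  0.4 -2.7] M [ 0.19 -8.    1.83] 0.0367
```

>>> step_arm(rows=[[[0,0,0,0,0,0,0.6],[0,0,0,0,0,0,0.4],[0,0,0,0,0,0,0],[0,0,0,0,0,0,0],[0,0,0,0,0,0,0]]])

```text
clock: 15.95
ee_pos: [0.6531, 0.1527, 0.1236]
tcp_rot: [3.142, 0.001, 0.057]
contact_force: [-0.6, -0.3, -0.3]
gripper_width: 0.0854
finger_force: 0.0
```

```bash
python3 st.py; python3 - <<'E'
from h import *
s=shot('side','s3')
P=proj(s,[.65,.15,.15]).astype(int)
f=lambda d,P:cv2.resize(d['frame'][P[1]-40:P[1]+30,P[0]-40:P[0]+40],None,fx=8,fy=8,interpolation=cv2.INTER_CUBIC)
cv2.imwrite('pics/c5.png',f(s,P))
E
```

```text
15.95 [-0.89  0.74  1.01  1.39 -0.62  1.35 -1.38] [0.6531 0.1527 0.1236] [3.142e+00 1.000e-03 5.700e-02] F [-0.6 -0.3 -0.3] M [-0.02  0.01 -0.02] 0.0854
```

View pics/c5.png

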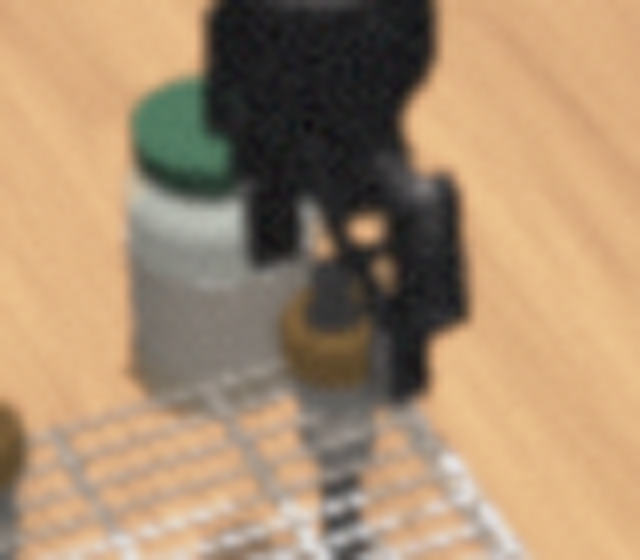

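>>> step_arm(rows=[[[0,0.05,0.1,0,0,0,0.4],[0,0,0,0,0,0,0.5],[0,0,0,0,0,0,0.6],[0,0,0,0,0,0,1],[0,0,0,0,0,0,1],[0,0,0,0,0,0,1],[0,0,0,0,0,0,1]]], newtons=120)

```text
clock: 16.7
ee_pos: [0.6535, 0.1533, 0.1256]
tcp_rot: [-3.141, -0.001, 0.057]
contact_force: [-2.2, 0.3, 5.1]
gripper_width: 0.036
finger_force: 119.4
```

```bash
python3 st.py
```

```text
16.7 [-0.89  0.74  1.01  1.39 -0.62  1.35 -1.38] [0.6535 0.1533 0.1256] [-3.141e+00 -1.000e-03  5.700e-02] F [-2.2  0.3  5.1] M [0.04 0.52 0.01] 0.036
```

>>> step_arm(rows=[[[0,0,0,0,0,-0.08,1],[0,0,0,0,0,0,1]]])

```text
clock: 16.9
ee_pos: [0.6535, 0.1533, 0.1256]
tcp_rot: [3.141, -0.0, -0.023]
contact_force: [-2.6, -1.8, 5.8]
gripper_width: 0.0362
finger_force: 120.5
```

```bash
python3 st.py
```

```text
16.9 [-0.89  0.74  1.02  1.39 -0.63  1.35 -1.45] [0.6535 0.1533 0.1256] [ 3.141 -0.    -0.023] F [-2.6 -1.8  5.8] M [-0.36  0.62  2.1 ] 0.0362
```

>>> step_arm(rows=[[[0,0,0,0,0,-0.08,1],[0,0,0,0,0,0,1]]])

```text
clock: 17.1
ee_pos: [0.6535, 0.1533, 0.1258]
tcp_rot: [-3.141, -0.0, -0.105]
contact_force: [-3.3, 0.2, 6.6]
gripper_width: 0.036
finger_force: 130.7
```

```bash
python3 st.py
```

```text
17.1 [-0.9   0.75  1.04  1.39 -0.65  1.36 -1.52] [0.6535 0.1533 0.1258] [-3.141 -0.    -0.105] F [-3.3  0.2  6.6] M [0.24 0.83 0.23] 0.036
```

>>> step_arm(rows=[[[0,0,0,0,0,0,0.5],[0,0,0,0,0,0,0],[0,0,0,0,0,0,0],[0,0,2.5,0,0,0,0],[0,0,2.5,0,0,0.1,0],[0,0,2.5,0,0,0.1,0],[0,0,2.5,0,0,0.1,0],[-1.54,-2.7,0,0,0,0.1,0],[-1.54,-2.7,0,0,0,0.1,0],[-1.54,-2.7,0,0,0,0.1,0],[-1.54,-2.7,0,0,0,0.1,0],[-1.54,-2.7,0,0,0,0.1,0],[-1.54,-2.7,0,0,0,0.1,0],[-1.54,-2.7,0,0,0,0.1,0],[-1.54,-2.7,0,0,0,0.1,0],[-1.54,-2.7,0,0,0,0.1,0],[-1.54,-2.7,0,0,0,0.1,0]]], newtons=40)

```text
clock: 18.8
ee_pos: [0.4986, -0.1179, 0.2249]
tcp_rot: [3.141, -0.001, 1.201]
contact_force: [-0.3, 0.3, 0.1]
gripper_width: 0.085
finger_force: 0.0
```

```bash
python3 st.py
```

```text
18.8 [-0.7   0.19  1.01  1.7  -0.17  1.34 -0.03] [ 0.4986 -0.1179  0.2249] [ 3.141e+00 -1.000e-03  1.201e+00] F [-0.3  0.3  0.1] M [-0.01 -0.02  0.01] 0.085
```

>>> step_arm(rows=[[[0.1,0.1,0,0,0,0.15,0],[0,0,0,0,0,0.15,0],[0,0,0,0,0,0.15,0],[0,0,0,0,0,0.15,0],[0,0,0,0,0,0.15,0],[0,0,0,0,0,0.15,0],[0,0,0,0,0,0.15,0],[0,0,0,0,0,0.15,0],[0,0,0,0,0,0.15,0],[0,0,0,0,0,0.15,0],[0,0,0,0,0,0.15,0],[0,0,0,0,0,0.15,0],[0,0,0,0,0,0.15,0],[0,0,0,0,0,0.15,0],[0,0,-2,0,0,0.1,0],[0,0,-2,0,0,0,0],[0,0,-2,0,0,0,0],[0,0,-2,0,0,0,0],[0,0,-1,0,0,0,0],[0,0,0,0,0,0,0]]])

```text
clock: 20.8
ee_pos: [0.4995, -0.1156, 0.1337]
tcp_rot: [3.141, -0.002, -2.887]
contact_force: [1.4, 0.1, 0.3]
gripper_width: 0.0853
finger_force: 0.0
```

```bash
python3 st.py
```

```text
20.8 [-0.44  0.24  0.71  1.82 -0.17  1.14  2.15] [ 0.4995 -0.1156  0.1337] [ 3.141e+00 -2.000e-03 -2.887e+00] F [1.4 0.1 0.3] M [-0.02  0.03 -0.  ] 0.0853
```

>>> step_arm(rows=[[[0,0,0,0,0,0,0.4],[0,0,0,0,0,0,0.5],[0,0,0,0,0,0,0.6],[0,0,0,0,0,0,1],[0,0,0,0,0,0,1],[0,0,0,0,0,0,1]]], newtons=60)

```text
clock: 21.4
ee_pos: [0.5011, -0.1162, 0.1361]
tcp_rot: [-3.141, 0.002, -2.887]
contact_force: [-1.7, -0.6, 5.5]
gripper_width: 0.0381
finger_force: 59.4
```

```bash
python3 st.py
```

```text
21.4 [-0.44  0.24  0.71  1.82 -0.17  1.14  2.15] [ 0.5011 -0.1162  0.1361] [-3.141e+00  2.000e-03 -2.887e+00] F [-1.7 -0.6  5.5] M [-0.14  0.31  0.01] 0.0381
```

>>> step_arm(rows=[[[0.15,0,-0.02,0,0,-0.14,1],[0,0,-0.02,0,0,-0.14,1],[0,0,-0.02,0,0,-0.14,1],[0,0,-0.02,0,0,-0.14,1],[0,0,-0.02,0,0,-0.14,1],[0,0,-0.02,0,0,-0.14,1],[0,0,-0.02,0,0,-0.14,1],[0,0,-0.02,0,0,-0.14,1],[0,0,-0.02,0,0,-0.14,1],[0,0,-0.02,0,0,-0.14,1],[0,0,-0.02,0,0,-0.14,1],[0,0,-0.02,0,0,-0.14,1],[0,0,-0.02,0,0,-0.14,1],[0,0,-0.02,0,0,-0.14,1],[0,0,-0.02,0,0,-0.14,1],[0,0,-0.02,0,0,-0.14,1],[0,0,-0.02,0,0,-0.14,1],[0,0,-0.02,0,0,-0.14,1],[0,0,-0.02,0,0,-0.14,1],[0,0,-0.02,0,0,-0.14,1]]], newtons=60)

```text
clock: 23.4
ee_pos: [0.5008, -0.1165, 0.1322]
tcp_rot: [-3.14, 0.001, 0.59]
contact_force: [-12.2, 1.3, 18.3]
gripper_width: 0.0378
finger_force: 60.8
```

```bash
python3 st.py
```

```text
23.4 [-0.83  0.46  1.28  1.83 -0.47  1.21 -0.39] [ 0.5008 -0.1165  0.1322] [-3.14e+00  1.00e-03  5.90e-01] F [-12.2   1.3  18.3] M [0.12 2.78 0.05] 0.0378
```

>>> step_arm(rows=[[[0,0,0.15,0,0,-0.14,1],[0,0,-0.02,0,0,-0.14,1],[0,0,-0.02,0,0,-0.14,1],[0,0,-0.02,0,0,-0.14,1],[0,0,-0.02,0,0,-0.14,1]]])

```text
clock: 23.9
ee_pos: [0.5006, -0.1163, 0.1317]
tcp_rot: [-3.141, 0.002, -0.11]
contact_force: [-7.3, -2.1, 3.2]
gripper_width: 0.0381
finger_force: 61.8
```

```bash
python3 st.py
```

```text
23.9 [-0.88  0.6   1.43  1.83 -0.62  1.28 -0.96] [ 0.5006 -0.1163  0.1317] [-3.141e+00  2.000e-03 -1.100e-01] F [-7.3 -2.1  3.2] M [-0.36  1.59  0.05] 0.0381
```

>>> step_arm(rows=[[[0,0,-0.02,0,0,-0.14,1],[0,0,-0.02,0,0,-0.14,1],[0,0,-0.02,0,0,-0.14,1]]])

```text
clock: 24.2
ee_pos: [0.5006, -0.1162, 0.1311]
tcp_rot: [3.141, 0.002, -0.53]
contact_force: [-7.3, -0.8, 5.5]
gripper_width: 0.0375
finger_force: 62.1
```

```bash
python3 st.py
```

```text
24.2 [-0.89  0.67  1.49  1.83 -0.7   1.32 -1.31] [ 0.5006 -0.1162  0.1311] [ 3.141e+00  2.000e-03 -5.300e-01] F [-7.3 -0.8  5.5] M [-0.2   1.69  0.08] 0.0375
```

>>> step_arm(rows=[[[0,0,0,0,0,0,0.4],[0,0,0,0,0,0,0],[0,0,0,0,0,0.05,0],[0,0,0,0,0,0.15,0],[0,0,0,0,0,0.15,0],[0,0,0,0,0,0.15,0],[0,0,0,0,0,0.15,0],[0,0,0,0,0,0.15,0],[0,0,0,0,0,0.15,0],[0,0,0,0,0,0.15,0],[0,0,0,0,0,0.15,0],[0,0,0,0,0,0.15,0],[0,0,0,0,0,0.15,0],[0,0,0,0,0,0.15,0],[0,0,0,0,0,0.15,0],[0,0,0,0,0,0.15,0],[0,0,0,0,0,0.15,0],[0,0,0,0,0,0.15,0],[0,0,0,0,0,0.15,0],[0,0,0,0,0,0.15,0]]])

```text
clock: 26.2
ee_pos: [0.5024, -0.1155, 0.1315]
tcp_rot: [3.14, 0.0, 2.086]
contact_force: [-0.6, -0.4, 0.1]
gripper_width: 0.0852
finger_force: 0.0
```

>>> step_arm(rows=[[[0,0,0,0,0,0.15,0],[0,0,0,0,0,0.15,0],[0,0,0,0,0,0.15,0],[0,0,0,0,0,0.15,0],[0,0,0,0,0,0.15,0],[0,0,0,0,0,0.15,0],[0,0,0,0,0,0.15,0],[0,0,0,0,0,0.15,0],[0,0,0,0,0,0.15,0],[0,0,0,0,0,0,0]]])

```text
clock: 27.2
ee_pos: [0.5024, -0.1156, 0.1315]
tcp_rot: [-3.141, 0.002, -2.852]
contact_force: [0.4, -0.2, -0.3]
gripper_width: 0.0852
finger_force: 0.0
```

```bash
python3 st.py
```

```text
27.2 [-0.41  0.24  0.67  1.82 -0.17  1.13  2.18] [ 0.5024 -0.1156  0.1315] [-3.141e+00  2.000e-03 -2.852e+00] F [ 0.4 -0.2 -0.3] M [-0.03 -0.01 -0.04] 0.0852
```

Re-grip, recentred to (0.5009, -0.1163).

>>> step_arm(rows=[[[-0.15,-0.05,0,0,0,0,0.4],[0,0,0,0,0,0,0.5],[0,0,0,0,0,0,0.6],[0,0,0,0,0,0,1],[0,0,0,0,0,0,1],[0,0,0,0,0,0,1],[0,0,-0.02,0,0,-0.14,1],[0,0,-0.02,0,0,-0.14,1],[0,0,-0.02,0,0,-0.14,1],[0,0,-0.02,0,0,-0.14,1],[0,0,-0.02,0,0,-0.14,1],[0,0,-0.02,0,0,-0.14,1],[0,0,-0.02,0,0,-0.14,1],[0,0,-0.02,0,0,-0.14,1],[0,0,-0.02,0,0,-0.14,1],[0,0,-0.02,0,0,-0.14,1],[0,0,-0.02,0,0,-0.14,1],[0,0,-0.02,0,0,-0.14,1],[0,0,-0.02,0,0,-0.14,1],[0,0,-0.02,0,0,-0.14,1]]], newtons=80)

```text
clock: 29.2
ee_pos: [0.5008, -0.1161, 0.1289]
tcp_rot: [3.141, -0.001, 1.46]
contact_force: [-3.5, 1.3, 8.4]
gripper_width: 0.0369
finger_force: 79.4
```

```bash
python3 st.py
```

```text
29.2 [-0.68  0.33  1.03  1.83 -0.31  1.15  0.34] [ 0.5008 -0.1161  0.1289] [ 3.141e+00 -1.000e-03  1.460e+00] F [-3.5  1.3  8.4] M [0.24 0.65 0.03] 0.0369
```

>>> step_arm(rows=[[[0,0,-0.02,0,0,-0.14,1],[0,0,-0.02,0,0,-0.14,1],[0,0,-0.02,0,0,-0.14,1],[0,0,-0.02,0,0,-0.14,1],[0,0,-0.02,0,0,-0.14,1],[0,0,-0.02,0,0,-0.14,1]]])

```text
clock: 29.8
ee_pos: [0.501, -0.1162, 0.1279]
tcp_rot: [3.141, -0.001, 0.621]
contact_force: [-2.6, 0.9, 9.1]
gripper_width: 0.0374
finger_force: 79.4
```

```bash
python3 st.py
```

```text
29.8 [-0.8   0.43  1.22  1.84 -0.43  1.18 -0.39] [ 0.501  -0.1162  0.1279] [ 3.141e+00 -1.000e-03  6.210e-01] F [-2.6  0.9  9.1] M [0.12 0.53 0.05] 0.0374
```

>>> step_arm(rows=[[[0,0,-0.02,0,0,-0.14,1],[0,0,-0.02,0,0,-0.14,1],[0,0,-0.02,0,0,-0.14,1],[0,0,-0.02,0,0,-0.14,1],[0,0,-0.02,0,0,-0.14,1]]])

```text
clock: 30.3
ee_pos: [0.5011, -0.1164, 0.1272]
tcp_rot: [-3.142, -0.002, -0.079]
contact_force: [-4.6, 1.5, 13.4]
gripper_width: 0.0373
finger_force: 80.1
```

```bash
python3 st.py
```

```text
30.3 [-0.87  0.55  1.38  1.84 -0.58  1.24 -0.96] [ 0.5011 -0.1164  0.1272] [-3.142e+00 -2.000e-03 -7.900e-02] F [-4.6  1.5 13.4] M [0.18 0.92 0.16] 0.0373
```

>>> step_arm(rows=[[[0,0,0,0,0,0,0.4],[0,0,0,0,0,0,0],[0,0,0,0,0,0.05,0],[0,0,0,0,0,0.15,0],[0,0,0,0,0,0.15,0],[0,0,0,0,0,0.15,0],[0,0,0,0,0,0.15,0],[0,0,0,0,0,0.15,0],[0,0,0,0,0,0.15,0],[0,0,0,0,0,0.15,0],[0,0,0,0,0,0.15,0],[0,0,0,0,0,0.15,0],[0,0,0,0,0,0.15,0],[0,0,0,0,0,0.15,0],[0,0,0,0,0,0.15,0],[0,0,0,0,0,0.15,0],[0,0,0,0,0,0.15,0],[0,0,0,0,0,0.15,0],[0,0,0,0,0,0.15,0],[0,0,0,0,0,0.15,0]]])

```text
clock: 32.3
ee_pos: [0.5004, -0.116, 0.126]
tcp_rot: [3.141, 0.0, 2.535]
contact_force: [-0.2, -0.1, 0.2]
gripper_width: 0.0852
finger_force: 0.0
```

>>> step_arm(rows=[[[0,0,0,0,0,0,0.4],[0,0,0,0,0,0,0.5],[0,0,0,0,0,0,0.6],[0,0,0,0,0,0,1],[0,0,0,0,0,0,1],[0,0,0,0,0,0,1],[0,0,0,0,0,-0.08,1],[0,0,0,0,0,-0.08,1]]], newtons=100)

```text
clock: 33.1
ee_pos: [0.5005, -0.1161, 0.1264]
tcp_rot: [3.141, -0.0, 2.362]
contact_force: [-2.9, 0.2, 5.5]
gripper_width: 0.0365
finger_force: 99.3
```

```bash
python3 st.py
```

```text
33.1 [-0.54  0.27  0.83  1.83 -0.22  1.13  1.16] [ 0.5005 -0.1161  0.1264] [ 3.141 -0.     2.362] F [-2.9  0.2  5.5] M [0.21 0.5  0.16] 0.0365
```

>>> step_arm(rows=[[[0,0,0,0,0,-0.1,1],[0,0,0,0,0,-0.1,1],[0,0,0,0,0,-0.1,1]]], newtons=120)

```text
clock: 33.4
ee_pos: [0.5006, -0.116, 0.1264]
tcp_rot: [3.141, -0.0, 2.061]
contact_force: [-1.6, 0.8, 4.5]
gripper_width: 0.0363
finger_force: 119.3
```

```bash
python3 st.py
```

```text
33.4 [-0.58  0.29  0.88  1.83 -0.24  1.13  0.88] [ 0.5006 -0.116   0.1264] [ 3.141 -0.     2.061] F [-1.6  0.8  4.5] M [0.17 0.4  0.23] 0.0363
```

>>> step_arm(rows=[[[0,0,0,0,0,-0.1,1],[0,0,0,0,0,-0.1,1]]])

```text
clock: 33.6
ee_pos: [0.5007, -0.1159, 0.1264]
tcp_rot: [3.141, -0.0, 1.862]
contact_force: [-1.4, 0.9, 3.7]
gripper_width: 0.036
finger_force: 119.4
```

```bash
python3 st.py
```

```text
33.6 [-0.61  0.3   0.92  1.84 -0.26  1.14  0.7 ] [ 0.5007 -0.1159  0.1264] [ 3.141 -0.     1.862] F [-1.4  0.9  3.7] M [0.14 0.25 0.21] 0.036
```

>>> step_arm(rows=[[[0,0,0,0,0,-0.1,1],[0,0,0,0,0,0,1]]])

```text
clock: 33.8
ee_pos: [0.5008, -0.116, 0.1263]
tcp_rot: [-3.142, 0.001, 1.765]
contact_force: [-1.3, -1.5, 5.1]
gripper_width: 0.036
finger_force: 119.6
```

```bash
python3 st.py
```

```text
33.8 [-0.62  0.3   0.94  1.84 -0.27  1.14  0.61] [ 0.5008 -0.116   0.1263] [-3.142e+00  1.000e-03  1.765e+00] F [-1.3 -1.5  5.1] M [-0.07  0.39  1.42] 0.036
```

>>> step_arm(rows=[[[0,0,0,0,0,0,0.5],[0,0,0,0,0,0,0],[0,0,0,0,0,0,0],[0,0,2.5,0,0,0,0],[0,0,2.5,0,0,0,0],[0,0,2.5,0,0,0,0],[0,0,2.5,0,0,0,0],[-1,3,1,0,0,0,0],[-1,3,1,0,0,0,0],[-1,3,0,0,0,0,0],[-1,3,0,0,0,0,0]]], newtons=40)

```text
clock: 34.9
ee_pos: [0.4601, 0.0047, 0.2463]
tcp_rot: [3.141, -0.001, 1.766]
contact_force: [1.2, 0.5, -0.1]
gripper_width: 0.0853
finger_force: 0.0
```

```bash
python3 st.py; python3 - <<'E'
from h import *
t=shot('top','t6');s=shot('side','s6')
cv2.imwrite('pics/c6.png',np.vstack([t['frame'][90:300,60:640],s['frame'][110:380,60:640]]))
for uv in[(412,185),(432,203),(440,200),(470,190)]: print(uv,ray(t,uv,0),ray(t,uv,.19))
E
```

```text
34.9 [-0.96 -0.03  0.88  1.79  0.02  1.37  0.11] [0.4601 0.0047 0.2463] [ 3.141e+00 -1.000e-03  1.766e+00] F [ 1.2  0.5 -0.1] M [ 0.02 -0.02  0.  ] 0.0853
(412, 185) [ 0.67707367 -0.28187263  0.        ] [ 0.62431846 -0.23356766  0.19      ]
(432, 203) [ 0.61794871 -0.34222962  0.        ] [ 0.57494653 -0.28396839  0.19      ]
(440, 200) [ 0.62779204 -0.3683043   0.        ] [ 0.58316615 -0.30574189  0.19      ]
(470, 190) [ 0.6608878 -0.4665744  0.       ] [ 0.61080256 -0.38780172  0.19      ]
```

View pics/c6.png

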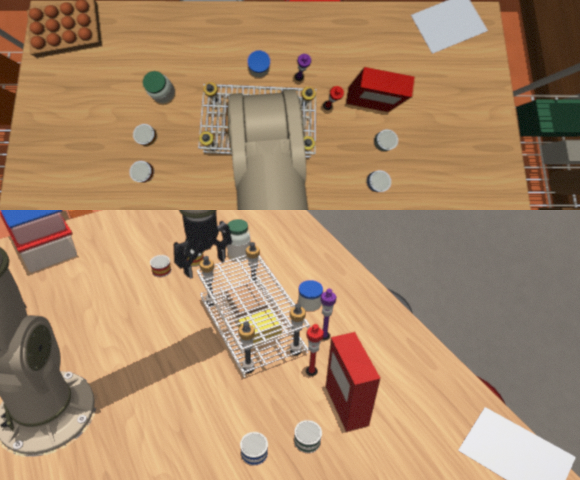

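>>> step_arm(rows=[[[0.5,-2.88,0,0,0,0.1,0],[0.5,-2.88,0,0,0,0.1,0],[0.5,-2.88,0,0,0,0.1,0],[0.5,-2.88,0,0,0,0.1,0],[0.5,-2.88,0,0,0,0.1,0],[0.5,-2.88,0,0,0,0.1,0],[0.5,-2.88,0,0,0,0.1,0],[0.5,-2.88,0,0,0,0.1,0],[0.5,-2.88,0,0,0,0.1,0],[0.5,-2.88,0,0,0,0.1,0],[0.5,-2.88,0,0,0,0.1,0],[0.5,-2.88,0,0,0,0.1,0],[0.5,-2.88,0,0,0,0.12,0],[0,0,-4,0,0,0,0],[0,0,-4,0,0,0,0],[0,0,-4,0,0,0,0],[0,0,-4,0,0,0,0],[0,0,-2,0,0,0,0]]], newtons=40)

```text
clock: 36.8
ee_pos: [0.5234, -0.37, 0.0617]
tcp_rot: [3.14, -0.005, 3.086]
contact_force: [-0.2, 1.0, -0.5]
gripper_width: 0.0853
finger_force: 0.0
```

```bash
python3 st.py;python3 - <<'E'
from h import *
s=shot('side','s7')
P=proj(s,[.525,-.37,.04]).astype(int)
cv2.imwrite('pics/c7.png',cv2.resize(s['frame'][P[1]-60:P[1]+40,P[0]-60:P[0]+60],None,fx=5,fy=5,interpolation=cv2.INTER_CUBIC))
E
```

```text
36.8 [ 0.04  0.65  0.77  1.54 -0.48  1.15  2.42] [ 0.5234 -0.37    0.0617] [ 3.14  -0.005  3.086] F [-0.2  1.  -0.5] M [0.03 0.01 0.03] 0.0853
```

View pics/c7.png

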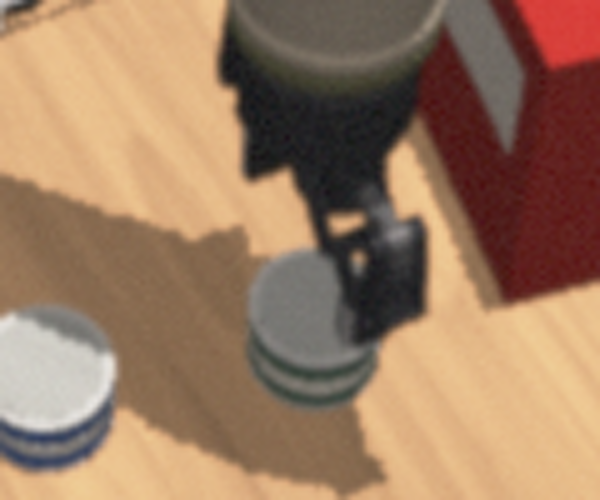

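>>> step_arm(rows=[[[0.2,0,-2,0,0,0,0],[0,0,-1.5,0,0,0,0],[0,0,-1.3,0,0,0,0],[0,0,0,0,0,0,0],[0,0,0,0,0,0,0.2],[0,0,0,0,0,0,0.3],[0,0,0,0,0,0,0.4],[0,0,0,0,0,0,0.6],[0,0,0,0,0,0,0.6],[0,0,0,0,0,0,0.6]]], newtons=40)

```text
clock: 37.85
ee_pos: [0.5279, -0.3713, 0.0195]
tcp_rot: [-3.141, 0.002, 3.087]
contact_force: [-1.7, 0.8, 6.2]
gripper_width: 0.0596
finger_force: 42.3
```

```bash
python3 st.py
```

```text
37.85 [ 0.06  0.7   0.74  1.57 -0.52  1.08  2.45] [ 0.5279 -0.3713  0.0195] [-3.141e+00  2.000e-03  3.087e+00] F [-1.7  0.8  6.2] M [0.17 0.39 0.03] 0.0596
```

>>> step_arm(rows=[[[0,0,1,0,0,0,0.6],[0,0,3,0,0,0,0.6],[0,0,4,0,0,0,0.6],[0,0,4,0,0,0,0.6],[0,0,4,0,0,0,0.6],[0,0,4,0,0,0,0.6],[0,0,3,0,0,0,0.6],[0,0,2,0,0,0,0.6],[0,2.8,0,0,0,0,0.6],[0,2.8,0,0,0,0,0.6],[0,2.8,0,0,0,0,0.6],[0,2.8,0,0,0,0,0.6],[0,2.8,0,0,0,0,0.6],[0,2.8,0,0,0,0,0.6],[0,2.8,0,0,0,0,0.6],[0,2.8,0,0,0,0,0.6],[0,2.8,0,0,0,0,0.6],[0,2.8,0,0,0,0,0.6],[0,2.8,0,0,0,0,0.6],[0,2.8,0,0,0,0,0.6]]])

```text
clock: 39.85
ee_pos: [0.5271, -0.0338, 0.2687]
tcp_rot: [3.141, 0.001, 3.086]
contact_force: [-0.9, 0.8, -1.5]
gripper_width: 0.0593
finger_force: 43.7
```

```bash
python3 st.py
```

```text
39.85 [-0.68  0.18  0.8   1.58 -0.13  1.43  1.64] [ 0.5271 -0.0338  0.2687] [3.141e+00 1.000e-03 3.086e+00] F [-0.9  0.8 -1.5] M [-0.02  0.01 -0.01] 0.0593
```

>>> step_arm(rows=[[[2.15,0,0,0,0,0,0.6],[2.15,0,0,0,0,0,0.6],[2.15,-0.05,0,0,0,0,0.6],[2.1,-0.05,0,0,0,0,0.6],[0,0,-3.5,0,0,0,0.6],[0,0,-3.5,0,0,0,0.6],[0,0,-3,0,0,0,0.6],[0,0,-1.5,0,0,0,0.6],[0,0,-0.7,0,0,0,0.6],[0,0,-0.4,0,0,0,0.6],[0,0,-0.2,0,0,0,0.6],[0,0,0,0,0,0,0.6]]])

```text
clock: 41.05
ee_pos: [0.6135, -0.0357, 0.141]
tcp_rot: [3.141, 0.002, 3.087]
contact_force: [0.7, -0.7, -1.3]
gripper_width: 0.0595
finger_force: 43.9
```

```bash
python3 st.py
```

```text
41.05 [-0.53  0.49  0.75  1.54 -0.34  1.24  1.78] [ 0.6135 -0.0357  0.141 ] [3.141e+00 2.000e-03 3.087e+00] F [ 0.7 -0.7 -1.3] M [-0.01  0.02 -0.06] 0.0595
```

>>> step_arm(rows=[[[0,0,-0.2,0,0,0,0.6],[0,0,0,0,0,0,0.4],[0,0,0,0,0,0,0.2],[0,0,0,0,0,0,0],[0,0,1.5,0,0,0,0],[0,0,3.5,0,0,0,0],[0,0,3.5,0,0,0,0],[0,0,3,0,0,0,0],[-1.73,-2.55,0,0,0,0,0],[-1.73,-2.55,0,0,0,0,0],[-1.73,-2.55,0,0,0,0,0],[-1.73,-2.55,0,0,0,0,0],[-1.73,-2.55,0,0,0,0,0],[-1.73,-2.55,0,0,0,0,0],[-1.73,-2.55,0,0,0,0,0],[-1.73,-2.55,0,0,0,0,0],[-1.73,-2.55,0,0,0,0,0],[-1.73,-2.55,0,0,0,0,0],[-1.73,-2.55,0,0,0,0,0],[-1.73,-2.55,0,0,0,0,0]]])

```text
clock: 43.05
ee_pos: [0.4045, -0.3428, 0.2542]
tcp_rot: [-3.141, 0.001, 3.087]
contact_force: [0.5, 0.1, 0.4]
gripper_width: 0.0857
finger_force: 0.0
```

```bash
python3 st.py;python3 - <<'E'
from h import *
t=shot('top','t8');s=shot('side','s8')
cv2.imwrite('pics/c8.png',np.vstack([t['frame'][90:300,60:640],s['frame'][110:380,60:640]]))
E
```

```text
43.05 [-0.17  0.22  0.97  1.61 -0.19  1.41  2.33] [ 0.4045 -0.3428  0.2542] [-3.141e+00  1.000e-03  3.087e+00] F [0.5 0.1 0.4] M [ 0.   -0.02  0.01] 0.0857
```

View pics/c8.png

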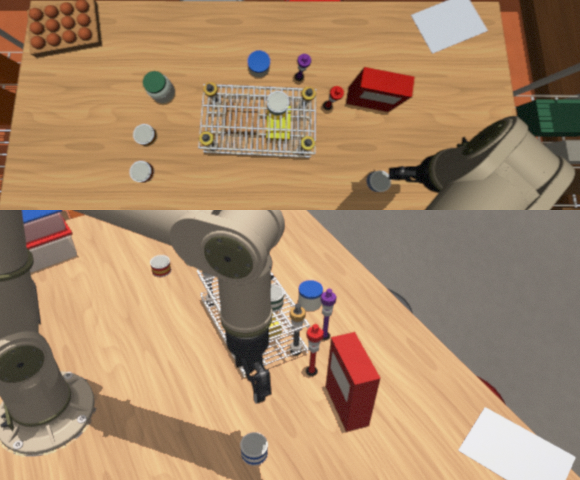

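The first tin is on the deck at (337,192), and the next one is still at (438,271). I'll pick that one up.

>>> step_arm(rows=[[[0.1,0.3,-4,0,0,0,0],[0,0,-4,0,0,0,0],[0,0,-4,0,0,0,0],[0,0,-4,0,0,0,0],[0,0,-3.5,0,0,0,0],[0,0,-2.5,0,0,0,0],[0,0,-2,0,0,0,0],[0,0,0,0,0,0,0],[0,0,0,0,0,0,0.2],[0,0,0,0,0,0,0.3],[0,0,0,0,0,0,0.4],[0,0,0,0,0,0,0.6],[0,0,0,0,0,0,0.6],[0,0,0,0,0,0,0.6]]])

```text
clock: 44.55
ee_pos: [0.4074, -0.3395, 0.0151]
tcp_rot: [-3.14, 0.003, 3.087]
contact_force: [-1.8, -0.4, 5.6]
gripper_width: 0.0602
finger_force: 41.7
```

```bash
python3 st.py
```

```text
44.55 [-0.02  0.5   0.82  1.9  -0.45  0.94  2.53] [ 0.4074 -0.3395  0.0151] [-3.140e+00  3.000e-03  3.087e+00] F [-1.8 -0.4  5.6] M [0.14 0.36 0.04] 0.0602
```

>>> step_arm(rows=[[[0,0,1,0,0,0,0.6],[0,0,3,0,0,0,0.6],[0,0,4,0,0,0,0.6],[0,0,4,0,0,0,0.6],[0,0,4,0,0,0,0.6],[0,0,4,0,0,0,0.6],[0,0,3,0,0,0,0.6],[0,0,2,0,0,0,0.6],[1.08,2.57,0,0,0,0,0.6],[1.08,2.57,0,0,0,0,0.6],[1.08,2.57,0,0,0,0,0.6],[1.08,2.57,0,0,0,0,0.6],[1.08,2.57,0,0,0,0,0.6],[1.08,2.57,0,0,0,0,0.6],[1.08,2.57,0,0,0,0,0.6],[1.08,2.57,0,0,0,0,0.6],[1.08,2.57,0,0,0,0,0.6],[1.08,2.57,0,0,0,0,0.6],[1.08,2.57,0,0,0,0,0.6],[1.08,2.57,0,0,0,0,0.6]]])

```text
clock: 46.55
ee_pos: [0.5361, -0.0295, 0.2644]
tcp_rot: [3.141, 0.001, 3.086]
contact_force: [0.1, 0.4, -1.4]
gripper_width: 0.06
finger_force: 44.0
```

```bash
python3 st.py
```

```text
46.55 [-0.66  0.2   0.77  1.57 -0.14  1.43  1.64] [ 0.5361 -0.0295  0.2644] [3.141e+00 1.000e-03 3.086e+00] F [ 0.1  0.4 -1.4] M [-0.06 -0.07 -0.01] 0.06
```

>>> step_arm(rows=[[[0,-0.2,-3.5,0,0,0,0.6],[0,0,-3.5,0,0,0,0.6],[0,0,-3,0,0,0,0.6],[0,0,-1.5,0,0,0,0.6],[0,0,-0.7,0,0,0,0.6],[0,0,-0.4,0,0,0,0.6],[0,0,-0.3,0,0,0,0.6],[0,0,0,0,0,0,0.6],[0,0,0,0,0,0,0.4],[0,0,0,0,0,0,0.2],[0,0,0,0,0,0,0],[0,0,0,0,0,0,0],[0,0,1.5,0,0,0,0],[0,0,3.5,0,0,0,0],[0,0,3.5,0,0,0,0],[0,0,3,0,0,0,0]]])

```text
clock: 48.15
ee_pos: [0.536, -0.0324, 0.2506]
tcp_rot: [-3.142, 0.001, 3.087]
contact_force: [0.0, 0.5, -0.0]
gripper_width: 0.0852
finger_force: 0.0
```

>>> step_arm(rows=[[[0.05,2.83,0,0,0,0,0],[0.05,2.83,0,0,0,0,0],[0.05,2.83,0,0,0,0,0],[0.05,2.83,0,0,0,0,0],[0.05,2.83,0,0,0,0,0],[0.05,2.83,0,0,0,0,0],[0.05,2.83,0,0,0,0,0],[0.05,2.83,0,0,0,0,0],[0.05,2.83,0,0,0,0,0],[0.05,2.83,0,0,0,0,0],[0.05,2.83,0,0,0,0,0],[0.05,2.83,0,0,0,0,0],[0.05,2.83,0,0,0,0,0],[0.05,2.83,0,0,0,0,0]]])

```text
clock: 49.55
ee_pos: [0.5428, 0.3652, 0.2487]
tcp_rot: [-3.141, -0.0, 3.087]
contact_force: [0.4, 0.0, 0.0]
gripper_width: 0.0856
finger_force: 0.0
```

```bash
python3 st.py;python3 - <<'E'
from h import *
t=shot('top','t9');s=shot('side','s9')
cv2.imwrite('pics/c9.png',np.vstack([t['frame'][90:300,60:640],s['frame'][110:380,60:640]]))
E
```

```text
49.55 [-1.02  0.48  0.58  1.25 -0.26  1.48  1.05] [0.5428 0.3652 0.2487] [-3.141 -0.     3.087] F [0.4 0.  0. ] M [ 0.01 -0.05 -0.01] 0.0856
```

View pics/c9.png

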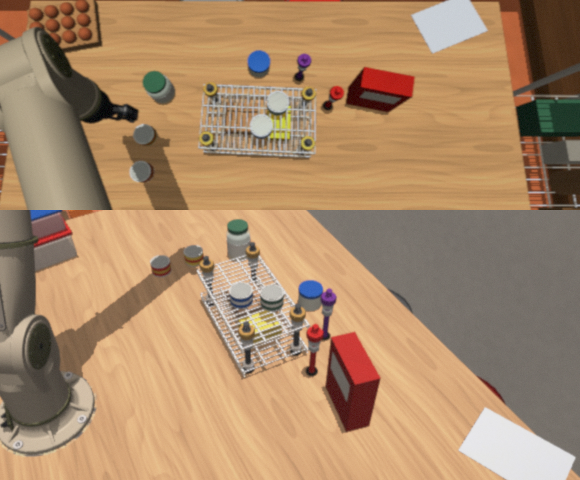

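```bash
python3 - <<'E'
from h import *
t=load('t9')
for uv in((337.5,192),(321.5,215.5)):
    p=ray(t,uv,.16);d=p[:2]-[.5769,.01855];c,s=np.cos(-.0449),np.sin(-.0449);print(p,np.array([[c,s],[-s,c]])@d)
for uv in((204,224),(201,261)):print(ray(t,uv,.04))
E
```

```text
[ 0.6122089  -0.03502237  0.16      ] [ 0.0376779  -0.05193355]
[0.54626326 0.00893277 0.16      ] [-0.03017419 -0.01098267]
[0.54211446 0.36453003 0.04      ]
[0.43120531 0.36536625 0.04      ]
```

The second tin was knocked aside to shelf coordinates (-30,-11) mm, but it is still flat on the deck, so I'll adapt the slots. Picking the third tin.

>>> step_arm(rows=[[[0.1,0,-4,0,0,0,0],[0,0,-4,0,0,0,0],[0,0,-4,0,0,0,0],[0,0,-4,0,0,0,0],[0,0,-3.5,0,0,0,0],[0,0,-2.4,0,0,0,0],[0,0,-1.5,0,0,0,0],[0,0,0,0,0,0,0],[0,0,0,0,0,0,0.2],[0,0,0,0,0,0,0.3],[0,0,0,0,0,0,0.4],[0,0,0,0,0,0,0.6],[0,0,0,0,0,0,0.6],[0,0,0,0,0,0,0.6]]])

```text
clock: 51.05
ee_pos: [0.5452, 0.3648, 0.0175]
tcp_rot: [3.139, 0.003, 3.087]
contact_force: [-1.1, -0.1, 6.1]
gripper_width: 0.0596
finger_force: 42.6
```

```bash
python3 st.py
```

```text
51.05 [-0.99  0.65  0.51  1.53 -0.35  1.05  1.12] [0.5452 0.3648 0.0175] [3.139e+00 3.000e-03 3.087e+00] F [-1.1 -0.1  6.1] M [-0.17  0.31  0.02] 0.0596
```

>>> step_arm(rows=[[[0,0,1,0,0,0,0.6],[0,0,3,0,0,0,0.6],[0,0,4,0,0,0,0.6],[0,0,4,0,0,0,0.6],[0,0,4,0,0,0,0.6],[0,0,4,0,0,0,0.6],[0,0,3,0,0,0,0.6],[0,0,2,0,0,0,0.6],[0.69,-2.69,0,0,0,0,0.6],[0.69,-2.69,0,0,0,0,0.6],[0.69,-2.69,0,0,0,0,0.6],[0.69,-2.69,0,0,0,0,0.6],[0.69,-2.69,0,0,0,0,0.6],[0.69,-2.69,0,0,0,0,0.6],[0.69,-2.69,0,0,0,0,0.6],[0.69,-2.69,0,0,0,0,0.6],[0.69,-2.69,0,0,0,0,0.6],[0.69,-2.69,0,0,0,0,0.6],[0.69,-2.69,0,0,0,0,0.6]]])

```text
clock: 52.95
ee_pos: [0.6199, 0.0668, 0.2663]
tcp_rot: [3.141, 0.001, 3.087]
contact_force: [-0.0, 0.1, -1.2]
gripper_width: 0.0595
finger_force: 43.7
```

```bash
python3 st.py
```

```text
52.95 [-0.63  0.42  0.68  1.32 -0.26  1.49  1.55] [0.6199 0.0668 0.2663] [3.141e+00 1.000e-03 3.087e+00] F [-0.   0.1 -1.2] M [-0.03  0.04  0.02] 0.0595
```

>>> step_arm(rows=[[[0.1,0.2,-3.5,0,0,0,0.6],[0,0,-3.5,0,0,0,0.6],[0,0,-3,0,0,0,0.6],[0,0,-1.5,0,0,0,0.6],[0,0,-0.7,0,0,0,0.6],[0,0,-0.4,0,0,0,0.6],[0,0,-0.3,0,0,0,0.6],[0,0,0,0,0,0,0.6],[0,0,0,0,0,0,0.4],[0,0,0,0,0,0,0.2],[0,0,0,0,0,0,0],[0,0,0,0,0,0,0],[0,0,1.5,0,0,0,0],[0,0,3.5,0,0,0,0],[0,0,3.5,0,0,0,0],[0,0,3,0,0,0,0]]])

```text
clock: 54.55
ee_pos: [0.621, 0.0698, 0.2541]
tcp_rot: [3.141, 0.002, 3.086]
contact_force: [0.2, -0.5, -0.5]
gripper_width: 0.0853
finger_force: 0.0
```

>>> step_arm(rows=[[[-1.72,2.7,0,0,0,0,0],[-1.72,2.7,0,0,0,0,0],[-1.72,2.7,0,0,0,0,0],[-1.72,2.7,0,0,0,0,0],[-1.72,2.7,0,0,0,0,0],[-1.72,2.7,0,0,0,0,0],[-1.72,2.7,0,0,0,0,0],[-1.72,2.7,0,0,0,0,0],[-1.72,2.7,0,0,0,0,0],[-1.72,2.7,0,0,0,0,0],[-1.72,2.7,0,0,0,0,0]]])

```text
clock: 55.65
ee_pos: [0.4311, 0.368, 0.2522]
tcp_rot: [3.141, 0.001, 3.086]
contact_force: [0.4, -0.5, -0.8]
gripper_width: 0.0853
finger_force: 0.0
```

```bash
python3 st.py;python3 - <<'E'
from h import *
t=shot('top','t10');s=shot('side','s10')
cv2.imwrite('pics/c10.png',np.vstack([t['frame'][90:300,60:640],s['frame'][110:380,60:640]]))
E
```

```text
55.65 [-1.19  0.26  0.53  1.5  -0.13  1.41  0.86] [0.4311 0.368  0.2522] [3.141e+00 1.000e-03 3.086e+00] F [ 0.4 -0.5 -0.8] M [-0.01 -0.04 -0.01] 0.0853
```

View pics/c10.png

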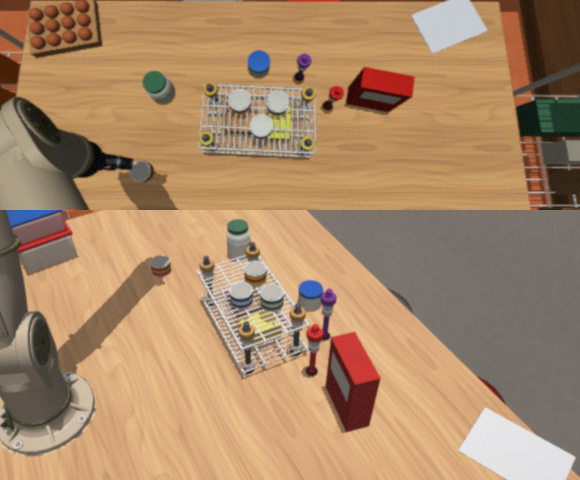

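Three tins are on the deck at (337,192), (322,215) and (300,190), and the last one is still at (201,262).

>>> step_arm(rows=[[[0.2,-0.2,-4,0,0,0,0],[0,0,-4,0,0,0,0],[0,0,-4,0,0,0,0],[0,0,-4,0,0,0,0],[0,0,-3.5,0,0,0,0],[0,0,-2.7,0,0,0,0],[0,0,-1.5,0,0,0,0],[0,0,0,0,0,0,0],[0,0,0,0,0,0,0.2],[0,0,0,0,0,0,0.3],[0,0,0,0,0,0,0.4],[0,0,0,0,0,0,0.6],[0,0,0,0,0,0,0.6],[0,0,0,0,0,0,0.6]]])

```text
clock: 57.15
ee_pos: [0.4349, 0.3663, 0.0165]
tcp_rot: [3.138, 0.002, 3.087]
contact_force: [-0.4, -0.6, 6.4]
gripper_width: 0.0602
finger_force: 41.9
```

```bash
python3 st.py
```

```text
57.15 [-1.13  0.48  0.47  1.78 -0.26  0.94  0.97] [0.4349 0.3663 0.0165] [3.138e+00 2.000e-03 3.087e+00] F [-0.4 -0.6  6.4] M [-0.29  0.21 -0.  ] 0.0602
```

>>> step_arm(rows=[[[0,0,1,0,0,0,0.6],[0,0,3,0,0,0,0.6],[0,0,4,0,0,0,0.6],[0,0,4,0,0,0,0.6],[0,0,4,0,0,0,0.6],[0,0,4,0,0,0,0.6],[0,0,3,0,0,0,0.6],[0,0,2,0,0,0,0.6],[1.12,-2.73,0,0,0,0,0.6],[1.12,-2.73,0,0,0,0,0.6],[1.12,-2.73,0,0,0,0,0.6],[1.12,-2.73,0,0,0,0,0.6],[1.12,-2.73,0,0,0,0,0.6],[1.12,-2.73,0,0,0,0,0.6],[1.12,-2.73,0,0,0,0,0.6],[1.12,-2.73,0,0,0,0,0.6],[1.12,-2.73,0,0,0,0,0.6],[1.12,-2.73,0,0,0,0,0.6]]])

```text
clock: 58.95
ee_pos: [0.5458, 0.0906, 0.2653]
tcp_rot: [3.141, 0.001, 3.086]
contact_force: [-0.2, -1.0, -1.3]
gripper_width: 0.0598
finger_force: 44.1
```

```bash
python3 st.py
```

```text
58.95 [-0.81  0.24  0.72  1.52 -0.16  1.44  1.43] [0.5458 0.0906 0.2653] [3.141e+00 1.000e-03 3.086e+00] F [-0.2 -1.  -1.3] M [ 0.03 -0.06  0.03] 0.0598
```

>>> step_arm(rows=[[[0.1,0.2,-3.5,0,0,0,0.6],[0,0,-3.5,0,0,0,0.6],[0,0,-3,0,0,0,0.6],[0,0,-1.5,0,0,0,0.6],[0,0,-0.7,0,0,0,0.6],[0,0,-0.4,0,0,0,0.6],[0,0,-0.3,0,0,0,0.6],[0,0,0,0,0,0,0.6],[0,0,0,0,0,0,0.2],[0,0,0,0,0,0,0.2],[0,0,0,0,0,0,0.2],[0,0,1.5,0,0,0,0.2],[0,0,3,0,0,0,0.2],[0,0,3.5,0,0,0,0.2],[0,0,3,0,0,0,0.2],[-1,3,1,0,0,0,0],[-1,4,0,0,0,0,0],[-1,4,0,0,0,0,0],[-1,4,0,0,0,0,0],[-1,4,0,0,0,0,0]]])

```text
clock: 60.95
ee_pos: [0.4961, 0.2857, 0.2552]
tcp_rot: [3.141, 0.0, 3.087]
contact_force: [0.4, -0.8, -0.2]
gripper_width: 0.0856
finger_force: 0.0
```

```bash
python3 st.py;python3 - <<'E'
from h import *
t=shot('top','t11');s=shot('side','s11')
f=lambda a:cv2.resize(a,None,fx=3.2,fy=3.2,interpolation=cv2.INTER_CUBIC)
cv2.imwrite('pics/c11.png',np.hstack([f(t['frame'][150:270,255:380]),f(s['frame'][135:255,250:375])]))
E
```

```text
60.95 [-1.06  0.28  0.61  1.48 -0.16  1.43  1.07] [0.4961 0.2857 0.2552] [3.141 0.    3.087] F [ 0.4 -0.8 -0.2] M [-0.01  0.02 -0.  ] 0.0856
```

View pics/c11.png

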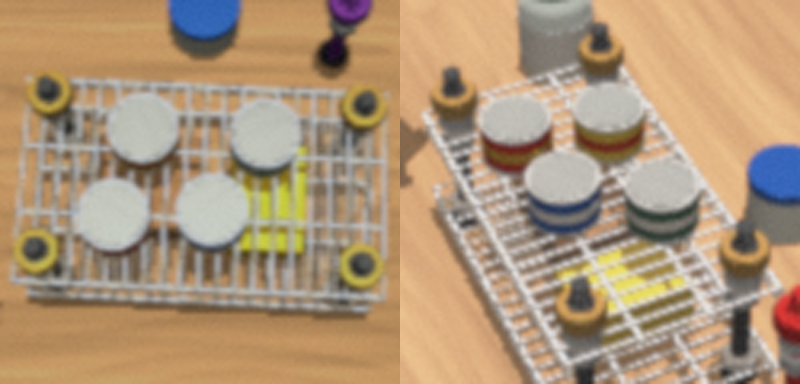

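```bash
python3 -c "
from rig import bot
print(bot.close_job())"
```

```text
the job is handed in; nothing more can be done
None
```

I tightened both backed-off lock nuts (far-left and near-right posts) until they stopped turning, stood all four tins flat on the upper deck, and handed the job in at about 61 s. The hand-in returned no verdict, so whether it passed is not confirmed.

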